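Swap the dust cap of the spacer pot for its double lid and lift off the outer cover

ROBOT

A 6-joint arm with a two-finger parallel gripper is mounted at the origin on a cart in front of the work surface, level with it; the furniture and walls round the work are solid. World frame = base frame: x ahead of the robot, y to its left, z up, the work surface at z = 0. Lengths are in m, angles in rad, forces in N, time in s.
With the tool pointing down it reaches from about 0.35 to 0.925 m from the base axis. Payload 6.4 kg.
Tool frame: the origin (TCP) lies midway between the tips of the shut fingers; the grasp point (between the pads) lies 19 mm behind it; z points along the fingers, y is the line along which they close (so a half turn about z gives the same grasp; the last joint's range is limited). The gripper opens to 94 mm and grips with 3 to 60 N. Pads are 16 mm wide; open, the fingers measure 119 mm over their backs; the gripper's body (75 mm by 177 mm) begins 78 mm behind the grasp point.
Start: joints at [1.028, 0.245, 1.558, -0, 1.339, -0.174], TCP at [0.234, 0.606, 0.171] pointing down, gripper open.
Joint ranges: [-3.13, 3.13], [-1.02, 2.26], [0.13, 2.54], [-0.95, 4.09], [0.21, 2.88], [-2.74, 2.74]. Speed limits (rad/s): [2.57, 2.57, 3.14, 3.14, 3.14, 3.14].

INTERFACE

Orientations are given as a rotation vector (axis times angle).
In Python, from workcell import ctrl gives the robot as it stands.
- The arm moves only by the tool carry_out, never from a script. Its argument "increments" is one flat list of numbers, 7 for each row, row after row: the finger opening in m, from 0 to 0.094, then the shift along the tool's x, y, z in m, then the turn, a rotation vector about the tool's x, y, z in rad. A call has exactly 5 rows; each row shifts and turns the commanded pose from where the row before left it, along the tool's axes as they then stand; what a row does not reach is not made up. A row lasts 1/10 s, in which the tool goes at most 50 mm and 8.59 degrees, less where a joint would pass 70% of its speed; a pose out of reach is approached as far as the arm can. A call is refused whole if a number of a shift passes 0.05 or a number of a turn 0.15, either way. A call with a gripper value outside its range is refused whole. The fingers move at their own pace and stop on an object; "force" is the grip in N (left out, the last holds). Time passes only in rows, so rows that do not move let the fingers close, or fill a call up. It gives the time, the measured TCP pose, the force, the opening and the grip force at its end, in the units of the state.
- ctrl.get_obs(): the state, without advancing time (a new reading comes with each control period).
- ctrl.grab_frame(name): name is "scene" or "top" or "wrist"; returns a dict with "image" (384x512x3 uint8, blue, green, red), "fov_y" (degrees; the focal length in pixels is half the picture's height over the tangent of half this angle, whatever the lens; pixels are square), "cx", "cy" (the principal point, pixels), "T" (4x4, takes a point from camera to world coordinates). Camera axes: x right, y up, looking along -z (the intrinsics and any distortion apply to the point x, -y, -z); pixel columns grow to the right and rows downward; lengths in m; the calibration is good to about 2 mm. A picture is of the moment at which its call begins. There is no depth.
- ctrl.close_job(): hands the job in; it is judged then, once.
The state is a dict: "clock": time; "joint_pos": joint angles; "qvel": joint speeds; "tau": joint torques, N m; "position": TCP position; "orientation": TCP orientation; "contact_force": force on the tool from outside, world axes, zero at the start; "moment": the same for the moment, N m; "width": finger opening in m; "gripper_force": force on a finger pad.
Only numpy, scipy, OpenCV 4.12 (cv2) and the standard library are available. Lean on these libraries where they do the work, as an engineer would, in place of code of your own. Each camera call takes 0.05 s, during which the arm holds its last target. There are 200 camera calls.

TASK

Take the loose orange dust cap off the blue spacer-ring pot and set it down flat in the ring of the cap holder. Then pick up the double lid by its black knob, with the green outer cover riding on the steel inner lid, lower it gently onto the pot until the inner lid is fully seated, let go, and take the outer cover by its collar and lift it alone straight up, leaving the inner lid seated and undisturbed. Finish while still holding the cover level and still in the air, straight above the pot and about 5 cm clear of the knob, so that its inside can be brushed out; do not drop anything and leave the star knob, steel rule and hex key where they lie.

Things in the scene. Friction and masses are not known exactly. Their poses are not given: they have to be found in the camera images.
- pot: blue round steel pot, fixed to the table, always upright: a dark foot disc 84 mm in diameter and 6 mm thick, above it a body 64 mm in outer and 57 mm in inner diameter whose rim is 56 mm above the table. Three brass spacer rings lie on its floor. Origin: centre of the foot's underside, z up. At the start the dust cap sits in its mouth.
- pot_mouth (a point): centre of the pot's mouth at rim height (56 mm above the table), z up
- cap_holder: cap holder fixed to the table: plywood board 96 x 96 x 8 mm with an aluminium ring on it, 78 mm in outer and 68 mm in inner diameter, 12 mm tall (its top is 20 mm above the table). Origin: centre of the board's underside, z up
- holder_floor (a point): centre of the round floor inside the holder's ring (8 mm above the table), z up; a cap set down there has its origin at this point
- dust_cap: loose orange plastic cap, about 50 g, round, 35 mm tall: plug 52 mm in diameter and 8 mm deep at the bottom, flange 62 mm in diameter from 8 to 11 mm, grip knob 22 mm in diameter from 11 to 35 mm. Origin: centre of the plug's underside, z up. It is not fastened; on the pot its flange lies on the rim, so its origin is 8 mm below pot_mouth
- inner_lid: loose steel inner lid, 200 g, round. Heights from its origin (centre of the plug's underside, z up): plug 52 mm wide 0-10 mm, flange 66 mm wide 10-14 mm, stem 12 mm wide 14-36 mm, black knob 20 mm wide 36-60 mm. Starts standing on the table; seated on the pot its flange lies on the rim, origin 10 mm below pot_mouth. Lifting it by the knob carries the cover along
- outer_cover: loose green cover, 80 g, round, resting on the inner lid's flange, origin 4 mm above the lid's. Heights from its origin (centre of the lower edge, z up): skirt 76 mm wide (71 inside) 0-10, flat top 10-13, aluminium collar 42 mm wide 13-29 mm. Through its 34 mm hole the lid's knob stands 27 mm above the collar and passes freely; lifted straight up by the collar it leaves the lid behind
- star_knob: loose black star knob with a steel stud, 48 x 46 x 62 mm, a bystander; origin under its centre
- steel_rule: loose steel rule, 26 x 300 x 8 mm, lying about along y, a bystander; origin under its centre
- hex_key: loose dark hexagon key, 51 x 130 x 8 mm, a bystander; origin under its centre
Mind the look-alikes: they are no part of the job. There is more than one size of the dust_cap; the one meant has the size given above.

How it is judged:
On the way, in this order (a step that is already met when the one before it is completed fails the run):
1. the dust cap lies flat inside the holder's ring, at rest and let go (horizontal distance between dust_cap and holder_floor below 0.008 m and z of dust_cap in the frame of holder_floor between -0.002 and 0.002 m and angle between dust_cap's own z axis and vertical below 0.05 rad and contact force between the fingers and dust_cap below 0.1 N and linear speed of dust_cap below 0.02 m/s), for 0.2 s.
2. the double lid is seated on the pot, the cover still resting on the inner lid, and the knob is let go (horizontal distance between inner_lid and pot_mouth below 0.004 m and z of inner_lid in the frame of pot_mouth between -0.012 and -0.008 m and angle between inner_lid's own z axis and vertical below 0.05 rad and horizontal distance between outer_cover and inner_lid below 0.006 m and z of outer_cover in the frame of inner_lid below 0.006 m and contact force between the fingers and inner_lid below 0.1 N and linear speed of inner_lid below 0.02 m/s), for 0.2 s.
At the end, for the whole second after the job is handed in: Cap flat in the holder's ring (within 8 mm of centre); inner lid fully down on the pot (4 mm sideways, 2 mm in height, tilt under 0.05 rad), untouched; fingers hold the cover still, level (0.15 rad), within 25 mm of the pot's axis, its lower edge 19 to 124 mm above the knob (horizontal distance between dust_cap and holder_floor below 0.008 m and z of dust_cap in the frame of holder_floor between -0.002 and 0.002 m and angle between each of dust_cap, inner_lid's own z axis and vertical below 0.05 rad and horizontal distance between inner_lid and pot_mouth below 0.004 m and z of inner_lid in the frame of pot_mouth between -0.012 and -0.008 m and z of outer_cover in the frame of inner_lid between 0.075 and 0.18 m and horizontal distance between outer_cover and pot_mouth below 0.025 m and angle between outer_cover's own z axis and vertical below 0.15 rad and linear speed of outer_cover below 0.02 m/s and contact force between the fingers and outer_cover above 1 N and contact force between each of outer_cover, the arm, the fingers and inner_lid below 0.1 N); the arm keeps its last pose, push and grip.
It fails at once if the outer cover is taken off while the inner lid is not seated on the pot, or the inner lid comes up with it (distance between outer_cover and inner_lid above 0.02 m and not (horizontal distance between inner_lid and pot_mouth below 0.004 m and z of inner_lid in the frame of pot_mouth between -0.012 and -0.008 m and angle between inner_lid's own z axis and vertical below 0.05 rad)).
It fails at once if the dust cap is dropped or thrown (moves faster than 0.6 m/s with no finger on it) (linear speed of dust_cap above 0.6 m/s and contact force between the fingers and dust_cap below 0.1 N).
It fails at once if the double lid is dropped or thrown (moves faster than 0.6 m/s with no finger on it) (linear speed of inner_lid above 0.6 m/s and contact force between the fingers and inner_lid below 0.1 N).
It fails at once if the outer cover is dropped or thrown (moves faster than 0.6 m/s with no finger on it) (linear speed of outer_cover above 0.6 m/s and contact force between the fingers and outer_cover below 0.1 N and contact force between the fingers and inner_lid below 0.1 N).
It fails at once if the star knob, steel rule or hex key is moved more than 15 mm (distance of any of star_knob, steel_rule, hex_key from where it was at the start of the episode above 0.015 m).
It also fails if it takes over 64 s, if anything falls off the work surface, if the arm or the gripper's body presses on something with over 40 N, if the wrist force passes 120 N, or if a joint passes its speed limit or range.

## Working session

There is one attempt and no reset: what is moved stays moved. The work goes in short steps, Python scripts to look and compute and a tool call to move; the robot and the scene stay as the last step left them, time stands still between calls to the robot, and variables do not carry over. Pictures are saved under pics/ and viewed, at most 10 in all, crops included, and the job is handed in when it is done.

Besides the shell and the picture viewer there is one more tool, called after ">>>" by a JSON object that holds its "fn" and its "kwargs", one argument or row to a line. carry_out: Moves the arm, as the interface text tells. Its arguments: {"type":"object","properties":{"increments":{"type":"array","items":{"type":"number"}},"force":{"type":"number"}},"required":["increments"]}

```bash
mkdir -p pics
cat > h.py <<'E'
import numpy as np, cv2
from workcell import ctrl
from scipy.spatial.transform import Rotation as R
def grab(n):
    f=ctrl.grab_frame(n); f['image']=np.array(f['image']); f['T']=np.array(f['T']); return f
def ray(f,u,v):
    h=f['image'].shape[0]; F=h/2/np.tan(np.radians(f['fov_y'])/2)
    d=np.array([(u-f['cx'])/F,-(v-f['cy'])/F,-1.]); return f['T'][:3,3], f['T'][:3,:3]@d
def onz(f,u,v,z):
    o,d=ray(f,u,v); return o+d*(z-o[2])/d[2]
def proj(f,p):
    h=f['image'].shape[0]; F=h/2/np.tan(np.radians(f['fov_y'])/2)
    q=np.linalg.inv(f['T'])@np.append(p,1); return f['cx']+F*q[0]/-q[2], f['cy']-F*q[1]/-q[2]
E
python3 - <<'E'
from h import *
a=[]
for n in ['top','scene']:
    f=grab(n); a.append(f['image']); print(n,{k:v for k,v in f.items() if k!='image'})
    cv2.imwrite(f'pics/{n}0.png',f['image'])
o=ctrl.get_obs(); print(o['clock'],o['position'],o['orientation'],o['width'])
print(R.from_rotvec(o['orientation']).as_matrix().round(3))
E
```

```text
top {'fov_y': 42.76743351302615, 'cx': 259.95057560503466, 'cy': 190.20232866173367, 'T': array([[-0.02577643,  0.98992384, -0.1392349 ,  0.41370984],
       [-0.99960444, -0.02395628,  0.01473296, -0.06424307],
       [ 0.01124896,  0.13955959,  0.99014978,  1.35901685],
       [ 0.        ,  0.        ,  0.        ,  1.        ]])}
scene {'fov_y': 54.31221939398158, 'cx': 254.9782113448516, 'cy': 188.07953530663522, 'T': array([[ 0.44448267,  0.57533035, -0.68660771, -0.02099839],
       [-0.89578588,  0.28691056, -0.33948489, -0.39560467],
       [ 0.00167904,  0.76594864,  0.64289957,  0.64556165],
       [ 0.        ,  0.        ,  0.        ,  1.        ]])}
0.1 [0.23399856 0.60577398 0.16975471] [-5.75860676e-01 -3.08775725e+00  2.56276206e-03] 0.09403480905816622
[[-0.933  0.36  -0.001]
 [ 0.36   0.933 -0.001]
 [ 0.    -0.002 -1.   ]]
```

View pics/top0.png

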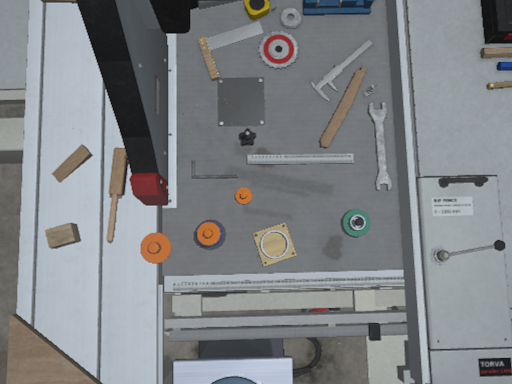

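View pics/scene0.png

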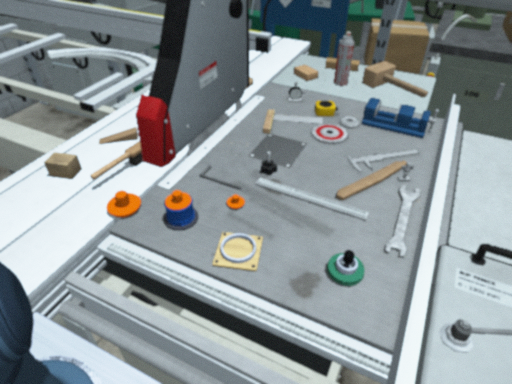

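The top view shows the capped pot at (209,234), the holder at (274,243), the double lid at (356,222), and a larger and a smaller look-alike cap at (156,248) and (244,196). A red and grey machine head hangs near (150,188). The scene view agrees: pot (178,208), holder (239,251), lid (346,265).

Run:
```python
from h import *
t=grab('top'); s=grab('scene')
o=ctrl.get_obs(); print('tcp proj',proj(t,o['position']),proj(s,o['position']))
def blobs(f,lo,hi,box,mn=20):
    hsv=cv2.cvtColor(f['image'],cv2.COLOR_BGR2HSV); m=cv2.inRange(hsv,lo,hi)
    k=np.zeros_like(m); x0,y0,x1,y1=box; k[y0:y1,x0:x1]=m[y0:y1,x0:x1]
    out=[]
    for c in cv2.findContours(k,cv2.RETR_EXTERNAL,cv2.CHAIN_APPROX_NONE)[0]:
        if cv2.contourArea(c)>mn: out.append((np.round(cv2.fitEllipse(c)[0],1),np.round(cv2.fitEllipse(c)[1],1),cv2.contourArea(c)))
    return out
OR=((5,150,120),(20,255,255)); GR=((60,80,40),(90,255,255)); BL=((105,100,30),(130,255,255));YE=((12,40,120),(32,200,255))
for nm,c,bt,bs,z in [('orange',OR,(130,180,260,270),(100,180,250,225),.06),('green',GR,(330,200,380,245),(320,240,375,290),.014),('blue',BL,(180,210,240,260),(155,185,205,235),.056)]:
    for n,f,b in (('top',t,bt),('scene',s,bs)):
        for e in blobs(f,*c,b): print(nm,n,e,onz(f,*e[0],z).round(4), onz(f,*e[0],.011).round(4))
for pu in [('red',(150,188),(157,160))]:
    a,d=ray(t,*pu[1]);b,e=ray(s,*pu[2]); x=np.linalg.lstsq(np.c_[d,-e],b-a,rcond=None)[0]; print('red',a+d*x[0],b+e*x[1])
def crop(f,x,y,w=45): return cv2.resize(f['image'][y-w:y+w,x-w:x+w],(380,290*38//29-90),interpolation=cv2.INTER_CUBIC)
rows=[np.hstack([crop(f,*p) for p in q]) for f,q in ((t,[(209,234),(356,222)]),(s,[(178,208),(346,265)]))]
img=np.vstack(rows); print(img.shape); cv2.imwrite('pics/c1.png',img)
```

```text
tcp proj (np.float64(-31.355321800136153), np.float64(344.6298376945676)) (np.float64(-102.77491982531964), np.float64(156.19292368602538))
orange top (array([155.4, 247.5]), array([28.4, 29.6]), 658.0) [0.4511 0.1948 0.06  ] [0.4525 0.2046 0.011 ]
orange top (array([208.1, 233.3]), array([21.5, 21.8]), 364.0) [0.4848 0.0562 0.06  ] [0.4875 0.0608 0.011 ]
orange top (array([243.2, 195.4]), array([14.9, 15.8]), 182.5) [ 0.5834 -0.0385  0.06  ] [ 0.5898 -0.0375  0.011 ]
orange scene (array([235.1, 201.7]), array([12.7, 16.3]), 160.5) [ 0.5394 -0.0669  0.06  ] [ 0.5863 -0.0394  0.011 ]
orange scene (array([123.5, 204.3]), array([23.1, 32.2]), 573.5) [0.4165 0.1597 0.06  ] [0.4531 0.2062 0.011 ]
orange scene (array([177.5, 200.1]), array([17.7, 24.5]), 335.0) [0.4841 0.0566 0.06  ] [0.5264 0.0944 0.011 ]
green top (array([355.8, 222.5]), array([25.9, 26.7]), 542.5) [ 0.5068 -0.3456  0.014 ] [ 0.507  -0.3462  0.011 ]
green scene (array([345.2, 269. ]), array([30.1, 34.9]), 493.5) [ 0.5021 -0.3475  0.014 ] [ 0.5046 -0.3473  0.011 ]
blue scene (array([180.4, 215.8]), array([19.7, 31.1]), 405.5) [0.4468 0.0228 0.056 ] [0.4825 0.0547 0.011 ]
red [0.61192848 0.21334286 0.04334411] [0.60929538 0.21627318 0.04356565]
(580, 760, 3)
```

View pics/c1.png

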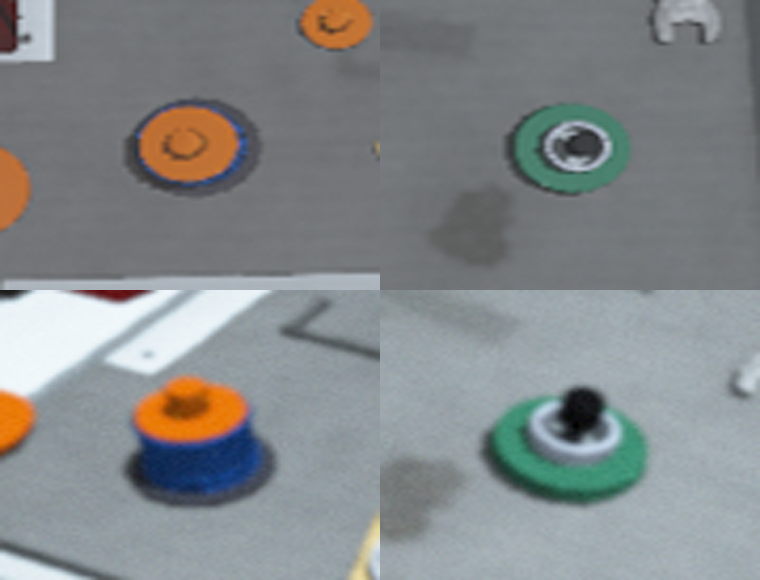

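The crop shows the 62 mm cap seated on the pot, with its top at about (0.485, 0.056), and the double lid upright at about (0.506, -0.347). The red machine head is well beyond the pot at (0.61, 0.21). I'll first square the tool up with the world axes while rising, then cross over in front of the machine.

>>> {"fn": "carry_out", "kwargs": {
  "increments": [0.094, 0, 0, -0.03, 0, 0, -0.123, 0.094, 0, 0, -0.03, 0, 0, -0.123, 0.094, 0, 0, -0.02, 0, 0, -0.123, 0.094, -0.019, -0.042, 0, 0, 0, 0, 0.094, -0.019, -0.042, 0, 0, 0, 0],
  "force": 20
}}

```text
clock: 0.7
position: [0.2725, 0.522, 0.2514]
orientation: [-0.004, 3.141, 0.001]
contact_force: [-0.5, 0.2, -0.4]
width: 0.0941
gripper_force: 0.0
```

>>> {"fn": "carry_out", "kwargs": {
  "increments": [0.094, -0.019, -0.042, 0, 0, 0, 0, 0.094, -0.019, -0.042, 0, 0, 0, 0, 0.094, -0.019, -0.042, 0, 0, 0, 0, 0.094, -0.019, -0.042, 0, 0, 0, 0, 0.094, -0.019, -0.042, 0, 0, 0, 0]
}}

```text
clock: 1.2
position: [0.3676, 0.3106, 0.2507]
orientation: [-0.001, 3.141, 0.0]
contact_force: [0.5, 0.5, -0.3]
width: 0.0941
gripper_force: 0.0
```

>>> {"fn": "carry_out", "kwargs": {
  "increments": [0.094, -0.019, -0.042, 0, 0, 0, 0, 0.094, -0.019, -0.042, 0, 0, 0, 0, 0.094, -0.019, -0.042, 0, 0, 0, 0, 0.094, -0.019, -0.042, 0, 0, 0, 0, 0.094, -0.019, -0.042, 0, 0, 0, 0]
}}

```text
clock: 1.7
position: [0.4628, 0.1005, 0.2508]
orientation: [-0.0, 3.141, 0.0]
contact_force: [0.4, 0.0, 0.2]
width: 0.0937
gripper_force: 0.0
```

>>> {"fn": "carry_out", "kwargs": {
  "increments": [0.094, -0.0202, -0.0422, 0, 0, 0, 0, 0.094, 0, 0, 0, 0, 0, 0, 0.094, 0, 0, 0, 0, 0, 0, 0.094, 0, 0, 0, 0, 0, 0, 0.094, 0, 0, 0, 0, 0, 0]
}}

```text
clock: 2.2
position: [0.4822, 0.0614, 0.2508]
orientation: [-0.004, 3.141, 0.0]
contact_force: [0.7, 0.8, 0.3]
width: 0.0943
gripper_force: 0.0
```

Run:
```python
from h import *
f=grab('wrist'); print(ctrl.get_obs()['position'], f['T'].round(3), f['fov_y'])
cv2.imwrite('pics/w1.png',f['image'])
```

```text
[0.4822329  0.06138743 0.25083151] [[-0.003 -0.963 -0.27   0.404]
 [ 1.    -0.003 -0.001  0.062]
 [-0.    -0.27   0.963  0.464]
 [ 0.     0.     0.     1.   ]] 66.46122824698436
```

View pics/w1.png

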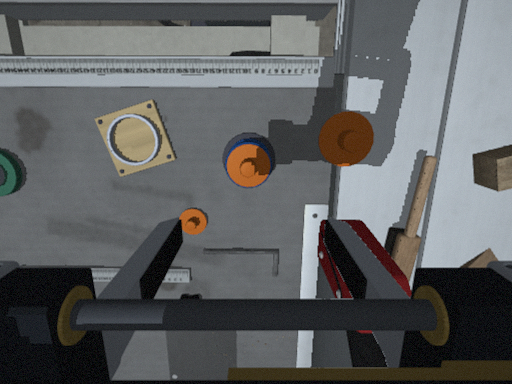

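The wrist view shows the pot's cap at (248,163), the holder ring at (134,140), the larger cap look-alike at (346,138), the smaller at (193,221), and part of the lid at (5,172). I'll measure the cap and the holder from it.

```bash
cat >> h.py <<'E'
def blob(f,lo,hi,box):
    hsv=cv2.cvtColor(f['image'],cv2.COLOR_BGR2HSV); m=cv2.inRange(hsv,lo,hi)
    k=np.zeros_like(m); x0,y0,x1,y1=box; k[y0:y1,x0:x1]=m[y0:y1,x0:x1]
    return max(cv2.findContours(k,cv2.RETR_EXTERNAL,cv2.CHAIN_APPROX_NONE)[0],key=cv2.contourArea)
def circ(f,c,z):
    """contour -> plane z, minimum circle and centroid there"""
    p=np.array([onz(f,u,v,z)[:2] for u,v in c[:,0]]); A=np.c_[2*p,np.ones(len(p))]
    x=np.linalg.lstsq(A,(p**2).sum(1),rcond=None)[0]; r=np.sqrt(x[2]+x[0]**2+x[1]**2)
    return x[:2].round(4),(2*r).round(4)
OR=((4,150,100),(20,255,255)); GR=((60,80,40),(90,255,255)); WD=((12,50,110),(32,200,255))
E
python3 - <<'E'
from h import *
w=grab('wrist'); t=grab('top'); s=grab('scene')
print('cap wrist',circ(w,blob(w,*OR,(215,130,285,200)),.0575),'top',circ(t,blob(t,*OR,(190,215,230,255)),.0585))
# holder: board quad centre and ring
for n,f,b in (('w',w,(85,90,185,185)),('t',t,(250,215,300,270)),('s',s,(205,225,270,275))):
    hsv=cv2.cvtColor(f['image'],cv2.COLOR_BGR2HSV); 
    c=blob(f,*WD,b); q=cv2.convexHull(c); box=cv2.minAreaRect(np.float32([onz(f,u,v,.008)[:2]*1000 for u,v in q[:,0]])); print('board',n,box)
    m=cv2.inRange(hsv,(0,0,150),(180,50,255)); k=np.zeros_like(m); k[b[1]:b[3],b[0]:b[2]]=m[b[1]:b[3],b[0]:b[2]]
    c=max(cv2.findContours(k,cv2.RETR_EXTERNAL,cv2.CHAIN_APPROX_NONE)[0],key=cv2.contourArea); print('ring',n,circ(f,c,.02))
    p=onz(f,*np.mean(c[:,0],0),.02)
print('lid green top', circ(t,blob(t,*GR,(330,200,380,245)),.016),'scene',circ(s,blob(s,*GR,(320,240,375,290)),.010))
# foot disc/dark knob in the scene & top
for n,f,b in (('t',t,(345,210,370,235)),('s',s,(335,245,362,272))):
    c=blob(f,(0,0,0),(180,255,60),b); print('knob',n,cv2.contourArea(c),c[:,0].min(0),c[:,0].max(0),onz(f,*np.mean(c[:,0],0),.055))
E
```

```text
cap wrist (array([0.4853, 0.0515]), np.float64(0.0501)) top (array([0.463 , 0.0476]), np.float64(0.0115))
board w ((452.7117614746094, -119.71919250488281), (95.30738067626953, 94.56462860107422), 17.394540786743164)
ring w (array([ 0.4527, -0.1205]), np.float64(0.076))
board t ((454.0733642578125, -119.26910400390625), (95.4925537109375, 96.04678344726562), 17.34032440185547)
ring t (array([ 0.4545, -0.1201]), np.float64(0.0764))
board s ((452.09893798828125, -120.28324890136719), (99.04303741455078, 95.69357299804688), 17.067453384399414)
ring s (array([ 0.4487, -0.1194]), np.float64(0.1585))
lid green top (array([ 0.5068, -0.3453]), np.float64(0.0723)) scene (array([ 0.5067, -0.3469]), np.float64(0.0699))
knob t 5.0 [355 219] [358 224] [ 0.50546461 -0.3380435   0.055     ]
knob s 89.0 [344 251] [353 266] [ 0.49746553 -0.34797139  0.055     ]
```

Run:
```python
from h import *
w=grab('wrist')
for sv in (110,150):
  for v in (40,70):
    c=blob(w,(2,sv,v),(22,255,255),(215,130,290,205)); c=cv2.convexHull(c)
    c=np.array([[p] for p in cv2.approxPolyDP(c,0.0,True)[:,0]])
    print(sv,v,c[:,0].min(0),c[:,0].max(0),circ(w,c,.0575))
cv2.imwrite('pics/w2.png',cv2.resize(w['image'][115:215,195:305],(660,600),interpolation=cv2.INTER_CUBIC))
```

```text
110 40 [227 144] [270 186] (array([0.4837, 0.0553]), np.float64(0.0606))
110 70 [227 144] [269 186] (array([0.4837, 0.0552]), np.float64(0.0605))
150 40 [227 144] [270 185] (array([0.4837, 0.0553]), np.float64(0.0601))
150 70 [227 144] [269 185] (array([0.4837, 0.0552]), np.float64(0.06))
```

View pics/w2.png

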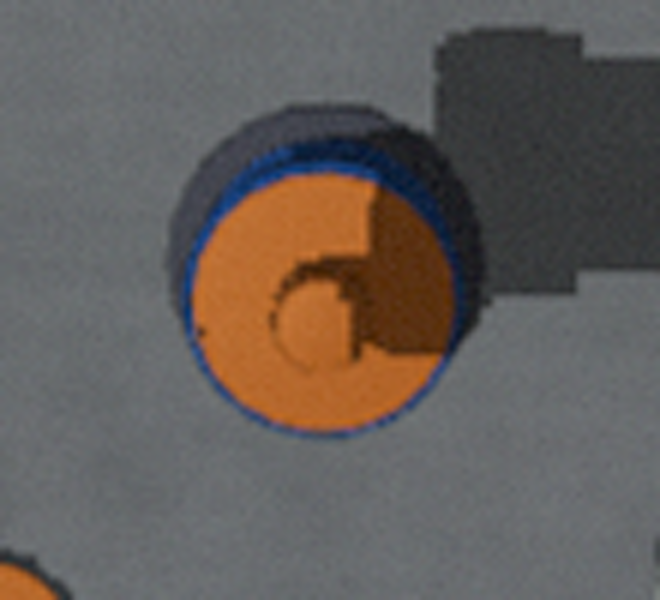

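The flange is 61 mm across, which matches the real cap, centred at (0.4837, 0.0553). I'm descending onto its knob.

>>> {"fn": "carry_out", "kwargs": {
  "increments": [0.06, -0.0015, -0.006, 0.03, 0, 0, 0, 0.06, 0, 0, 0.04, 0, 0, 0, 0.06, 0, 0, 0.04, 0, 0, 0, 0.06, 0, 0, 0.03, 0, 0, 0, 0.06, 0, 0, 0, 0, 0, 0]
}}

```text
clock: 2.95
position: [0.4803, 0.0548, 0.1063]
orientation: [0.001, -3.132, -0.002]
contact_force: [-0.0, -0.2, -0.1]
width: 0.0606
gripper_force: 0.0
```

>>> {"fn": "carry_out", "kwargs": {
  "increments": [0.06, 0, 0, 0.02, 0, 0, 0, 0.06, 0, 0, 0.015, 0, 0, 0, 0.06, 0, 0, 0.012, 0, 0, 0, 0.06, 0, 0, 0, 0, 0, 0, 0.06, 0, 0, 0, 0, 0, 0]
}}

```text
clock: 3.45
position: [0.4849, 0.0541, 0.0649]
orientation: [-0.001, 3.14, -0.0]
contact_force: [0.0, -0.5, 0.8]
width: 0.06
gripper_force: 0.0
```

>>> {"fn": "carry_out", "kwargs": {
  "increments": [0.06, 0, 0.001, 0.002, 0, 0, 0, 0.01, 0, 0, 0, 0, 0, 0, 0.01, 0, 0, 0, 0, 0, 0, 0.01, 0, 0, 0, 0, 0, 0, 0.01, 0, 0, 0, 0, 0, 0],
  "force": 15
}}

```text
clock: 3.95
position: [0.4842, 0.0551, 0.0619]
orientation: [-0.0, 3.141, -0.0]
contact_force: [-0.6, -0.2, -0.6]
width: 0.031
gripper_force: 0.0
```

>>> {"fn": "carry_out", "kwargs": {
  "increments": [0.01, 0, 0, 0, 0, 0, 0, 0.01, 0, 0, 0, 0, 0, 0, 0.01, 0, 0, 0, 0, 0, 0, 0.01, 0, 0, 0, 0, 0, 0, 0.01, 0, 0, 0, 0, 0, 0]
}}

```text
clock: 4.45
position: [0.4841, 0.0552, 0.0617]
orientation: [0.0, -3.142, -0.0]
contact_force: [0.1, 0.4, 0.4]
width: 0.0101
gripper_force: 0.0
```

The fingers shut to 10 mm without gripping anything, so I'll look.

Run:
```python
from h import *
a=grab('wrist')['image']; b=grab('scene')['image'][120:280,100:300]
cv2.imwrite('pics/w3.png',np.hstack([cv2.resize(a,(420,315)),cv2.resize(b,(380,315))]))
```

```text
(no output)
```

View pics/w3.png

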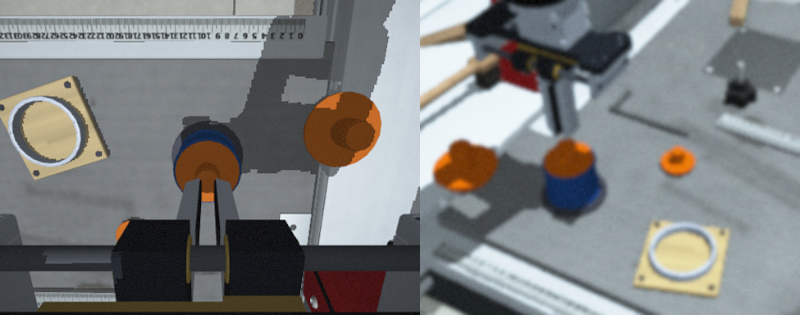

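The scene panel shows the shut fingers ending just behind or above the cap's knob. I'll compare where the fingertips appear with the reported TCP.

Run:
```python
from h import *
o=ctrl.get_obs(); p=np.array(o['position']); print(p,o['orientation'],o['width'])
w=grab('wrist'); s=grab('scene')
print('TCP wrist',proj(w,p),'scene',proj(s,p)); print('knob top wrist',proj(w,[.4837,.0553,.083]),'scene',proj(s,[.4837,.0553,.083]))
for dx in (.01,.02,.03): print(dx,proj(w,p+[dx,0,0]),proj(s,p+[dx,0,0]))
print(w['T'].round(3))
c=cv2.convexHull(blob(w,(2,110,40),(22,255,255),(200,150,310,260))); print(c[:,0].min(0),c[:,0].max(0),circ(w,c,.0575))
A=cv2.resize(w['image'][150:270,180:330],(400,320),interpolation=cv2.INTER_CUBIC);B=cv2.resize(s['image'][150:238,120:230],(400,320),interpolation=cv2.INTER_CUBIC)
cv2.imwrite('pics/w4.png',np.clip(np.hstack([A,B])*1.6,0,255))
```

```text
[0.48411885 0.05515761 0.06175396] [ 3.44611020e-04 -3.14156447e+00  1.83427584e-05] 0.01006352118731115
TCP wrist (np.float64(252.09537364003822), np.float64(211.94431148141206)) scene (np.float64(177.88808483604942), np.float64(199.72488898101233))
knob top wrist (np.float64(252.21252421513555), np.float64(221.8391130603759)) scene (np.float64(176.5232530289701), np.float64(192.92763427561485))
0.01 (np.float64(252.08784143023968), np.float64(223.97932590388726)) (np.float64(180.37435500188377), np.float64(197.19280511087987))
0.02 (np.float64(252.08048478932628), np.float64(235.7338152054427)) (np.float64(182.82221634135385), np.float64(194.69983781425753))
0.03 (np.float64(252.07329764949156), np.float64(247.2174745671711)) (np.float64(185.23255206314684), np.float64(192.24508760785434))
[[-0.001 -0.963 -0.27   0.406]
 [ 1.    -0.001 -0.     0.056]
 [-0.    -0.27   0.963  0.275]
 [ 0.     0.     0.     1.   ]]
[214 172] [291 245] (array([0.4837, 0.0553]), np.float64(0.0611))[ WARN:0@3.198] global loadsave.cpp:1063 imwrite_ Unsupported depth image for selected encoder is fallbacked to CV_8U.
```

View pics/w4.png

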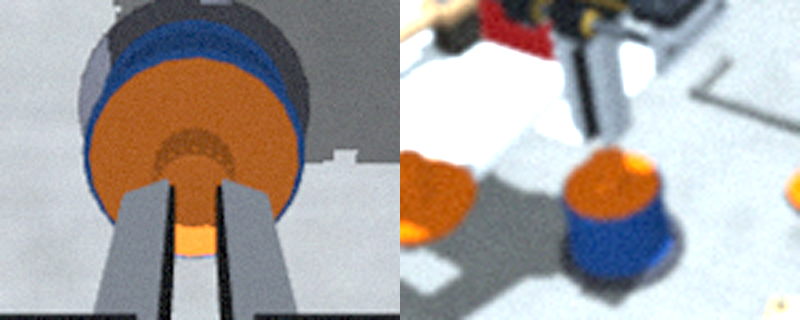

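The picture shows the fingertips still above the knob top, about 25–30 mm higher than the reported TCP implies. The cap hasn't moved. I'll open, go down 20 mm and measure again.

>>> {"fn": "carry_out", "kwargs": {
  "increments": [0.05, 0, 0, 0, 0, 0, 0, 0.05, 0, 0, 0, 0, 0, 0, 0.05, 0, 0, 0, 0, 0, 0, 0.05, 0, 0, 0, 0, 0, 0, 0.05, 0, 0, 0, 0, 0, 0]
}}

```text
clock: 5.15
position: [0.4841, 0.0552, 0.0618]
orientation: [-0.0, 3.142, -0.0]
contact_force: [-0.1, 0.2, -0.8]
width: 0.0467
gripper_force: 0.0
```

>>> {"fn": "carry_out", "kwargs": {
  "increments": [0.05, 0, 0, 0.005, 0, 0, 0, 0.05, 0, 0, 0.005, 0, 0, 0, 0.05, 0, 0, 0.005, 0, 0, 0, 0.05, 0, 0, 0.005, 0, 0, 0, 0.05, 0, 0, 0, 0, 0, 0]
}}

```text
clock: 5.65
position: [0.4833, 0.0552, 0.0407]
orientation: [0.0, -3.14, -0.0]
contact_force: [1.1, -0.4, -0.3]
width: 0.0499
gripper_force: 0.0
```

Run:
```python
from h import *
o=ctrl.get_obs(); print(o['position'],o['width'],o['contact_force'])
w=grab('wrist'); s=grab('scene'); print(proj(w,o['position']),proj(s,o['position']))
A=cv2.resize(w['image'][150:270,180:330],(400,320),interpolation=cv2.INTER_CUBIC);B=cv2.resize(s['image'][150:238,120:230],(400,320),interpolation=cv2.INTER_CUBIC)
cv2.imwrite('pics/w5.png',np.clip(np.hstack([A,B])*1.6,0,255).astype(np.uint8))
```

```text
[0.48329673 0.05523238 0.04067749] 0.04988227539784098 [ 1.06114907 -0.37608926 -0.33763559]
(np.float64(252.08112840364393), np.float64(211.964916574987)) (np.float64(178.8202396379084), np.float64(206.54773266659285))
```

View pics/w5.png

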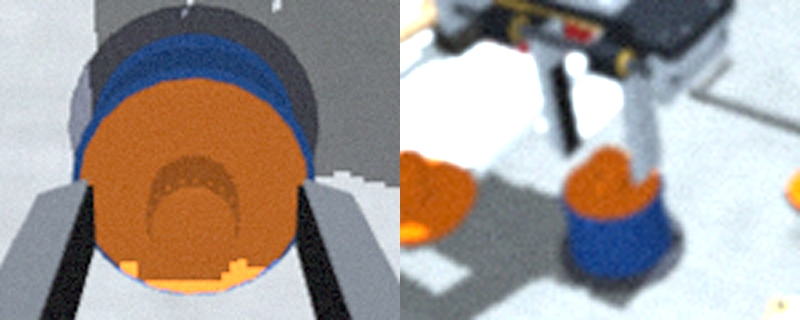

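The tips are now about 29 mm above the reported TCP, at z≈0.070, so they straddle the knob (top 0.083) and clear the flange (0.059). I'll go down 5 mm more and grip.

>>> {"fn": "carry_out", "kwargs": {
  "increments": [0.05, 0, 0, 0.005, 0, 0, 0, 0.01, 0, 0, 0, 0, 0, 0, 0.01, 0, 0, 0, 0, 0, 0, 0.01, 0, 0, 0, 0, 0, 0, 0.01, 0, 0, 0, 0, 0, 0],
  "force": 15
}}

```text
clock: 6.25
position: [0.4843, 0.0551, 0.0369]
orientation: [-0.0, 3.141, -0.0]
contact_force: [-0.4, -0.4, 0.1]
width: 0.0219
gripper_force: 13.9
```

>>> {"fn": "carry_out", "kwargs": {
  "increments": [0.01, 0, 0, 0, 0, 0, 0, 0.01, 0, 0, 0, 0, 0, 0, 0.01, 0, 0, 0, 0, 0, 0, 0.01, 0, 0, 0, 0, 0, 0, 0.01, 0, 0, 0, 0, 0, 0]
}}

```text
clock: 6.75
position: [0.4843, 0.0551, 0.0369]
orientation: [-0.0, 3.141, -0.0]
contact_force: [0.3, -0.4, 2.2]
width: 0.0213
gripper_force: 15.0
```

Gripped at 21.5 mm. I'm lifting and carrying the cap over the holder at (0.453, -0.120).

>>> {"fn": "carry_out", "kwargs": {
  "increments": [0.01, 0, 0, -0.01, 0, 0, 0, 0.01, 0, 0, -0.02, 0, 0, 0, 0.01, 0, 0, -0.03, 0, 0, 0, 0.01, 0, 0, -0.02, 0, 0, 0, 0.01, 0.005, -0.02, 0, 0, 0, 0]
}}

```text
clock: 7.25
position: [0.4818, 0.0357, 0.1209]
orientation: [-0.004, 3.135, -0.001]
contact_force: [0.5, -0.0, -0.9]
width: 0.0212
gripper_force: 15.0
```

>>> {"fn": "carry_out", "kwargs": {
  "increments": [0.01, 0.006, -0.035, 0, 0, 0, 0, 0.01, 0.006, -0.035, 0, 0, 0, 0, 0.01, 0.006, -0.035, 0, 0, 0, 0, 0.01, 0.006, -0.035, 0, 0, 0, 0, 0.01, 0.002, -0.015, 0, 0, 0, 0]
}}

```text
clock: 7.75
position: [0.4527, -0.1222, 0.1175]
orientation: [0.004, 3.141, -0.001]
contact_force: [-0.1, -0.1, -0.3]
width: 0.0215
gripper_force: 15.0
```

>>> {"fn": "carry_out", "kwargs": {
  "increments": [0.01, 0, 0, 0.02, 0, 0, 0, 0.01, 0, 0, 0.03, 0, 0, 0, 0.01, 0, 0, 0.02, 0, 0, 0, 0.01, 0, 0, 0, 0, 0, 0, 0.01, 0, 0, 0, 0, 0, 0]
}}

```text
clock: 8.25
position: [0.4533, -0.1199, 0.0474]
orientation: [-0.0, 3.141, -0.0]
contact_force: [0.4, -0.5, -0.5]
width: 0.0212
gripper_force: 15.0
```

Run:
```python
from h import *
o=ctrl.get_obs(); p=o['position']; print(p)
w=grab('wrist'); t=grab('scene'); u,v=map(int,proj(w,[p[0],p[1],p[2]+.011+.0095]))
c=cv2.convexHull(blob(w,(2,110,40),(22,255,255),(u-60,v-60,u+60,v+60)));print((u,v),c[:,0].min(0),c[:,0].max(0))
for z in (.06,.0675,.075): print(z,circ(w,c,z))
```

```text
[ 0.45334965 -0.11988424  0.04739331]
(252, 221) [210 179] [296 260]
0.06 (array([ 0.4561, -0.1193]), np.float64(0.0641))
0.0675 (array([ 0.453 , -0.1193]), np.float64(0.0617))
0.075 (array([ 0.45  , -0.1193]), np.float64(0.0593))
```

The cap in hand is at the expected height, 61.7 mm across, and centred over the holder. Lowering.

>>> {"fn": "carry_out", "kwargs": {
  "increments": [0.01, 0, 0, 0.015, 0, 0, 0, 0.01, 0, 0, 0.015, 0, 0, 0, 0.01, 0, 0, 0.01, 0, 0, 0, 0.01, 0, 0, 0.005, 0, 0, 0, 0.01, 0, 0, 0, 0, 0, 0]
}}

```text
clock: 8.85
position: [0.4531, -0.1198, 0.0017]
orientation: [0.0, -3.141, -0.0]
contact_force: [-0.2, 0.7, -0.2]
width: 0.0216
gripper_force: 15.0
```

>>> {"fn": "carry_out", "kwargs": {
  "increments": [0.01, 0, 0, 0.0015, 0, 0, 0, 0.01, 0, 0, 0.001, 0, 0, 0, 0.01, 0, 0, 0.001, 0, 0, 0, 0.01, 0, 0, 0, 0, 0, 0, 0.01, 0, 0, 0, 0, 0, 0]
}}

```text
clock: 9.35
position: [0.4533, -0.1199, -0.0016]
orientation: [-0.0, 3.141, -0.0]
contact_force: [-0.4, -0.2, -0.8]
width: 0.0214
gripper_force: 15.0
```

>>> {"fn": "carry_out", "kwargs": {
  "increments": [0.01, 0, 0, 0.001, 0, 0, 0, 0.01, 0, 0, 0, 0, 0, 0, 0.01, 0, 0, 0, 0, 0, 0, 0.01, 0, 0, 0, 0, 0, 0, 0.01, 0, 0, 0, 0, 0, 0]
}}

```text
clock: 9.85
position: [0.4532, -0.1199, -0.0027]
orientation: [-0.0, 3.142, -0.0]
contact_force: [0.3, 0.3, -0.7]
width: 0.0213
gripper_force: 15.0
```

>>> {"fn": "carry_out", "kwargs": {
  "increments": [0.01, 0, 0, 0.0007, 0, 0, 0, 0.01, 0, 0, 0, 0, 0, 0, 0.01, 0, 0, 0, 0, 0, 0, 0.01, 0, 0, 0, 0, 0, 0, 0.01, 0, 0, 0, 0, 0, 0]
}}

```text
clock: 10.35
position: [0.4533, -0.1199, -0.0031]
orientation: [-0.0, 3.141, -0.0]
contact_force: [-2.0, 1.3, 6.1]
width: 0.0214
gripper_force: 15.0
```

Contact came exactly at the predicted height (6 N). I'll let go and rise.

>>> {"fn": "carry_out", "kwargs": {
  "increments": [0.05, 0, 0, 0, 0, 0, 0, 0.05, 0, 0, 0, 0, 0, 0, 0.05, 0, 0, 0, 0, 0, 0, 0.05, 0, 0, 0, 0, 0, 0, 0.05, 0, 0, 0, 0, 0, 0]
}}

```text
clock: 10.85
position: [0.4531, -0.1198, -0.0036]
orientation: [0.0, -3.142, -0.0]
contact_force: [-0.3, 1.1, -0.1]
width: 0.0501
gripper_force: 0.0
```

>>> {"fn": "carry_out", "kwargs": {
  "increments": [0.05, 0, 0, -0.02, 0, 0, 0, 0.05, 0, 0, -0.03, 0, 0, 0, 0.05, 0, 0, -0.03, 0, 0, 0, 0.05, 0, 0, -0.03, 0, 0, 0, 0.05, -0.01, -0.045, 0, 0, 0, 0]
}}

```text
clock: 11.35
position: [0.4657, -0.1639, 0.1112]
orientation: [-0.008, 3.134, -0.006]
contact_force: [1.6, -0.1, 0.2]
width: 0.0498
gripper_force: 0.0
```

>>> {"fn": "carry_out", "kwargs": {
  "increments": [0.05, -0.01, -0.045, 0, 0, 0, 0, 0.05, -0.01, -0.045, 0, 0, 0, 0, 0.05, -0.01, -0.045, 0, 0, 0, 0, 0.05, -0.013, -0.046, 0, 0, 0, 0, 0.05, 0, 0, 0, 0, 0, 0]
}}

```text
clock: 11.85
position: [0.5066, -0.3508, 0.1061]
orientation: [0.006, 3.141, -0.002]
contact_force: [-0.2, 0.8, -0.8]
width: 0.0502
gripper_force: 0.0
```

Run:
```python
from h import *
o=ctrl.get_obs(); p=o['position']; print(p,o['orientation'])
t=grab('top'); w=grab('wrist'); 
for n,f in (('t',t),('w',w)):
    u,v=map(int,proj(f,[.453,-.1195,.0175])); print(u,v)
    if 70<u<450:
        c=cv2.convexHull(blob(f,(2,110,40),(22,255,255),(u-60,v-60,u+60,v+60) if n=='w' else (u-20,v-20,u+20,v+20))); print('cap',n,circ(f,c,.0175))
u,v=map(int,proj(w,[.5065,-.346,.016])); print(u,v)
hsv=cv2.cvtColor(w['image'],cv2.COLOR_BGR2HSV)
c=cv2.convexHull(blob(w,(55,60,25),(95,255,255),(u-70,v-70,u+70,v+70))); print(c[:,0].min(0),c[:,0].max(0))
for z in (.014,.010): print('cover',circ(w,c,z))
cv2.imwrite('pics/w6.png',w['image'])
```

```text
[ 0.50658934 -0.35079105  0.1061059 ] [ 6.18169697e-03  3.14107706e+00 -2.23687098e-03]
274 244
cap t (array([ 0.4548, -0.1181]), np.float64(0.0616))
477 132
254 183
[218 145] [287 215]
cover (array([ 0.5047, -0.3476]), np.float64(0.0766))
cover (array([ 0.5057, -0.3476]), np.float64(0.0776))
```

View pics/w6.png

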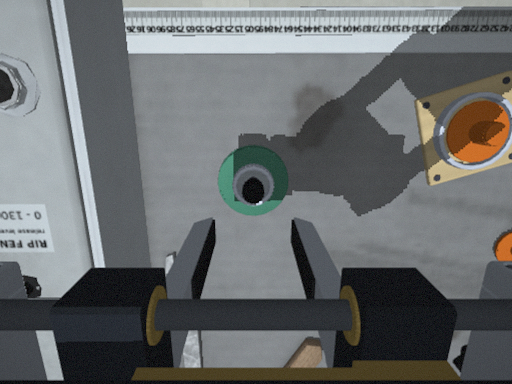

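The view shows the cover with the knob at (253,190), and the cap flat in the holder at (480,133). I'll remeasure now that the arm has settled.

Run:
```python
from h import *
o=ctrl.get_obs(); print(o['position'],o['orientation'])
for i in range(2): w=grab('wrist')
print(ctrl.get_obs()['position'])
u,v=map(int,proj(w,[.5065,-.346,.016]))
c=cv2.convexHull(blob(w,(55,60,25),(95,255,255),(u-70,v-70,u+70,v+70))); print('cover',circ(w,c,.016))
c=cv2.convexHull(blob(w,(0,0,0),(180,255,28),(u-14,v-14,u+14,v+20))); print(c[:,0].min(0),c[:,0].max(0),circ(w,c,.058))
```

```text
[ 0.50586209 -0.3462083   0.10583196] [-1.73253187e-03 -3.14077535e+00 -1.83300221e-03]
[ 0.50587506 -0.34464327  0.10616529]
cover (array([ 0.5042, -0.3476]), np.float64(0.0761))
[239 178] [260 202] (array([ 0.5025, -0.3473]), np.float64(0.0216))
```

>>> {"fn": "carry_out", "kwargs": {
  "increments": [0.05, 0.001, -0.0027, 0.02, 0, 0, 0, 0.05, 0, 0, 0.02, 0, 0, 0, 0.05, 0, 0, 0.02, 0, 0, 0, 0.05, 0, 0, 0.015, 0, 0, 0, 0.05, 0, 0, 0, 0, 0, 0]
}}

```text
clock: 12.55
position: [0.5038, -0.3461, 0.0293]
orientation: [0.002, -3.138, -0.005]
contact_force: [0.7, 0.2, 0.6]
width: 0.0501
gripper_force: 0.0
```

>>> {"fn": "carry_out", "kwargs": {
  "increments": [0.05, 0, 0, 0.007, 0, 0, 0, 0.05, 0, 0, 0.006, 0, 0, 0, 0.05, 0, 0, 0.003, 0, 0, 0, 0.05, 0, 0, 0, 0, 0, 0, 0.05, 0, 0, 0, 0, 0, 0]
}}

```text
clock: 13.05
position: [0.5054, -0.3487, 0.0159]
orientation: [-0.0, 3.141, -0.001]
contact_force: [0.5, -0.0, -0.5]
width: 0.05
gripper_force: 0.0
```

>>> {"fn": "carry_out", "kwargs": {
  "increments": [0.01, 0, 0, 0, 0, 0, 0, 0.01, 0, 0, 0, 0, 0, 0, 0.01, 0, 0, 0, 0, 0, 0, 0.01, 0, 0, 0, 0, 0, 0, 0.01, 0, 0, 0, 0, 0, 0],
  "force": 10
}}

```text
clock: 13.55
position: [0.5052, -0.3483, 0.0156]
orientation: [-0.0, 3.142, 0.001]
contact_force: [-0.8, 2.3, 0.3]
width: 0.019
gripper_force: 10.0
```

Gripped at 19.5 mm. I'll firm the grip and lift gently.

>>> {"fn": "carry_out", "kwargs": {
  "increments": [0.01, 0, 0, 0, 0, 0, 0, 0.01, 0, 0, 0, 0, 0, 0, 0.01, 0, 0, -0.003, 0, 0, 0, 0.01, 0, 0, -0.005, 0, 0, 0, 0.01, 0, 0, -0.01, 0, 0, 0],
  "force": 35
}}

```text
clock: 14.05
position: [0.5043, -0.3478, 0.0328]
orientation: [0.0, -3.14, -0.003]
contact_force: [-0.3, 0.1, -2.2]
width: 0.0186
gripper_force: 35.0
```

>>> {"fn": "carry_out", "kwargs": {
  "increments": [0.01, 0, 0, -0.02, 0, 0, 0, 0.01, 0, 0, -0.03, 0, 0, 0, 0.01, 0, 0, -0.03, 0, 0, 0, 0.01, 0, 0, -0.02, 0, 0, 0, 0.01, 0, 0, -0.01, 0, 0, 0]
}}

```text
clock: 14.55
position: [0.5062, -0.3496, 0.1468]
orientation: [-0.0, 3.138, -0.005]
contact_force: [0.6, 0.4, -2.5]
width: 0.0187
gripper_force: 35.0
```

>>> {"fn": "carry_out", "kwargs": {
  "increments": [0.01, 0, 0.008, 0, 0, 0, 0, 0.01, 0.001, 0.018, 0, 0, 0, 0, 0.01, 0.002, 0.028, 0, 0, 0, 0, 0.01, 0.002, 0.032, 0, 0, 0, 0, 0.01, 0.002, 0.032, 0, 0, 0, 0]
}}

```text
clock: 15.05
position: [0.4966, -0.2273, 0.1413]
orientation: [0.0, -3.138, -0.005]
contact_force: [0.9, -0.7, -1.7]
width: 0.0188
gripper_force: 35.0
```

>>> {"fn": "carry_out", "kwargs": {
  "increments": [0.01, 0.002, 0.032, 0, 0, 0, 0, 0.01, 0.002, 0.032, 0, 0, 0, 0, 0.01, 0.002, 0.032, 0, 0, 0, 0, 0.01, 0.002, 0.032, 0, 0, 0, 0, 0.01, 0.002, 0.032, 0, 0, 0, 0]
}}

```text
clock: 15.55
position: [0.486, -0.0676, 0.1415]
orientation: [0.001, -3.138, -0.003]
contact_force: [0.2, 0.6, -3.3]
width: 0.0188
gripper_force: 35.0
```

>>> {"fn": "carry_out", "kwargs": {
  "increments": [0.01, 0.002, 0.032, 0, 0, 0, 0, 0.01, 0.001, 0.032, 0, 0, 0, 0, 0.01, 0.001, 0.028, 0, 0, 0, 0, 0.01, 0, 0.02, 0, 0, 0, 0, 0.01, 0, 0.013, 0, 0, 0, 0]
}}

```text
clock: 16.05
position: [0.4819, 0.0569, 0.1417]
orientation: [0.004, -3.138, -0.001]
contact_force: [-0.3, 0.1, -3.1]
width: 0.0188
gripper_force: 35.0
```

>>> {"fn": "carry_out", "kwargs": {
  "increments": [0.01, 0, 0, 0, 0, 0, 0, 0.01, 0, 0, 0, 0, 0, 0, 0.01, 0, 0, 0, 0, 0, 0, 0.01, 0, 0, 0, 0, 0, 0, 0.01, 0, 0, 0, 0, 0, 0]
}}

```text
clock: 16.55
position: [0.4842, 0.0538, 0.1435]
orientation: [-0.002, -3.142, 0.0]
contact_force: [-0.7, 0.1, -3.1]
width: 0.0188
gripper_force: 35.0
```

Run:
```python
from h import *
for i in range(2): w=grab('wrist')
s=grab('scene')
o=ctrl.get_obs(); p=o['position']; print(p,o['orientation'],o['width']); zo=p[2]-.0156
u,v=map(int,proj(w,[p[0],p[1],zo+.016])); print(u,v)
c=cv2.convexHull(blob(w,(55,60,25),(95,255,255),(u-100,v-100,u+100,v+100))); print('cover',c[:,0].min(0),c[:,0].max(0),circ(w,c,zo+.016))
u,v=map(int,proj(s,[p[0],p[1],zo+.014])); c=cv2.convexHull(blob(s,(55,60,25),(95,255,255),(u-40,v-40,u+40,v+40))); print('scene',circ(s,c,zo+.012))
# pot: blue in wrist & scene
c=blob(w,(105,90,15),(130,255,255),(100,60,420,380)); print('pot blue w',cv2.contourArea(c),c[:,0].min(0),c[:,0].max(0),proj(w,[.4837,.0553,.056]))
c=blob(s,(105,90,15),(130,255,255),(130,160,230,260)); print('pot blue s',cv2.contourArea(c),c[:,0].min(0),c[:,0].max(0),proj(s,[.4837,.0553,.056]))
cv2.imwrite('pics/w7.png',np.hstack([cv2.resize(w['image'],(420,315)),cv2.resize(s['image'][100:280,90:320],(380,315))]))
```

```text
[0.48418969 0.05412559 0.14357841] [ 5.99588884e-04  3.14158164e+00 -9.79250864e-05] 0.01861393374736952
252 212
cover [206 161] [302 237] (array([0.4822, 0.0551]), np.float64(0.0755))
scene (array([0.4845, 0.0546]), np.float64(0.0804))
pot blue w 520.5 [226 146] [282 168] (np.float64(253.62924798758687), np.float64(182.92287859008894))
pot blue s 809.0 [165 193] [195 226] (np.float64(178.05389636946887), np.float64(201.6417604323883))
```

The payload reads 3 N, so both lids are riding. The lid is centred over the pot to about 1 mm. Lowering to just above the rim.

>>> {"fn": "carry_out", "kwargs": {
  "increments": [0.01, -0.0006, 0.0007, 0.015, 0, 0, 0, 0.01, 0, 0, 0.02, 0, 0, 0, 0.01, 0, 0, 0.02, 0, 0, 0, 0.01, 0, 0, 0.0125, 0, 0, 0, 0.01, 0, 0, 0, 0, 0, 0]
}}

```text
clock: 17.2
position: [0.4831, 0.0553, 0.0742]
orientation: [0.0, -3.137, -0.001]
contact_force: [0.2, -0.3, -2.9]
width: 0.019
gripper_force: 35.0
```

>>> {"fn": "carry_out", "kwargs": {
  "increments": [0.01, 0, 0, 0.002, 0, 0, 0, 0.01, 0, 0, 0.001, 0, 0, 0, 0.01, 0, 0, 0.001, 0, 0, 0, 0.01, 0, 0, 0.001, 0, 0, 0, 0.01, 0, 0, 0, 0, 0, 0]
}}

```text
clock: 17.7
position: [0.4849, 0.0551, 0.0713]
orientation: [-0.0, 3.141, -0.0]
contact_force: [-0.3, -0.5, -3.6]
width: 0.0183
gripper_force: 35.0
```

>>> {"fn": "carry_out", "kwargs": {
  "increments": [0.01, 0, 0, 0.001, 0, 0, 0, 0.01, 0, 0, 0.001, 0, 0, 0, 0.01, 0, 0, 0, 0, 0, 0, 0.01, 0, 0, 0, 0, 0, 0, 0.01, 0, 0, 0, 0, 0, 0]
}}

```text
clock: 18.2
position: [0.4847, 0.0551, 0.0691]
orientation: [0.0, -3.142, 0.0]
contact_force: [0.0, -0.2, -3.2]
width: 0.0186
gripper_force: 35.0
```

The plug has entered with no side force. Continuing to the seat.

>>> {"fn": "carry_out", "kwargs": {
  "increments": [0.01, 0, 0, 0.002, 0, 0, 0, 0.01, 0, 0, 0.002, 0, 0, 0, 0.01, 0, 0, 0.0015, 0, 0, 0, 0.01, 0, 0, 0, 0, 0, 0, 0.01, 0, 0, 0, 0, 0, 0]
}}

```text
clock: 18.7
position: [0.4847, 0.0552, 0.0635]
orientation: [0.0, -3.141, 0.0]
contact_force: [1.1, -0.3, -2.3]
width: 0.0186
gripper_force: 35.0
```

>>> {"fn": "carry_out", "kwargs": {
  "increments": [0.01, 0, 0, 0.001, 0, 0, 0, 0.01, 0, 0, 0, 0, 0, 0, 0.01, 0, 0, 0, 0, 0, 0, 0.01, 0, 0, 0, 0, 0, 0, 0.01, 0, 0, 0, 0, 0, 0]
}}

```text
clock: 19.2
position: [0.4848, 0.0552, 0.0626]
orientation: [-0.0, 3.142, -0.0]
contact_force: [-0.1, 0.3, -2.9]
width: 0.0186
gripper_force: 35.0
```

>>> {"fn": "carry_out", "kwargs": {
  "increments": [0.01, 0, 0, 0.0008, 0, 0, 0, 0.01, 0, 0, 0, 0, 0, 0, 0.01, 0, 0, 0, 0, 0, 0, 0.01, 0, 0, 0, 0, 0, 0, 0.01, 0, 0, 0, 0, 0, 0]
}}

```text
clock: 19.7
position: [0.4847, 0.0551, 0.0617]
orientation: [0.0, -3.142, 0.0]
contact_force: [-0.2, 0.2, -3.8]
width: 0.0187
gripper_force: 35.0
```

>>> {"fn": "carry_out", "kwargs": {
  "increments": [0.01, 0, 0, 0.0007, 0, 0, 0, 0.01, 0, 0, 0, 0, 0, 0, 0.01, 0, 0, 0, 0, 0, 0, 0.01, 0, 0, 0, 0, 0, 0, 0.01, 0, 0, 0, 0, 0, 0]
}}

```text
clock: 20.2
position: [0.4849, 0.0553, 0.0615]
orientation: [-0.0, 3.141, 0.0]
contact_force: [-3.8, 2.5, 5.5]
width: 0.0188
gripper_force: 35.0
```

Seated: the wrist force rises to +5.5 N at the predicted height. I'll let go of the knob.

>>> {"fn": "carry_out", "kwargs": {
  "increments": [0.062, 0, 0, 0, 0, 0, 0, 0.062, 0, 0, 0, 0, 0, 0, 0.062, 0, 0, 0, 0, 0, 0, 0.062, 0, 0, 0, 0, 0, 0, 0.062, 0, 0, 0, 0, 0, 0]
}}

```text
clock: 20.7
position: [0.4848, 0.0551, 0.061]
orientation: [-0.0, 3.141, -0.0]
contact_force: [0.1, 0.4, 0.4]
width: 0.0554
gripper_force: 0.0
```

>>> {"fn": "carry_out", "kwargs": {
  "increments": [0.062, 0, 0, 0, 0, 0, 0, 0.062, 0, 0, 0, 0, 0, 0, 0.062, 0, 0, 0, 0, 0, 0, 0.062, 0, 0, 0, 0, 0, 0, 0.062, 0, 0, 0, 0, 0, 0]
}}

```text
clock: 21.2
position: [0.4847, 0.0551, 0.0611]
orientation: [-0.0, 3.142, -0.0]
contact_force: [-0.3, 0.2, -0.4]
width: 0.0623
gripper_force: 0.0
```

Run:
```python
from h import *
w=grab('wrist'); s=grab('scene'); t=grab('top'); o=ctrl.get_obs(); p=o['position']; print(p,o['width'],o['contact_force'])
u,v=map(int,proj(w,[.484,.0553,.062])); c=cv2.convexHull(blob(w,(55,60,25),(95,255,255),(u-100,v-100,u+100,v+100))); print('cover w',circ(w,c,.062))
u,v=map(int,proj(s,[.484,.0553,.06])); c=cv2.convexHull(blob(s,(55,60,25),(95,255,255),(u-40,v-40,u+40,v+40))); print('cover s',circ(s,c,.058))
c=cv2.convexHull(blob(t,(2,110,40),(22,255,255),(254,224,294,264))); print('cap',circ(t,c,.0175))
cv2.imwrite('pics/w8.png',np.hstack([cv2.resize(w['image'][130:300,130:380],(400,272)),cv2.resize(s['image'][140:240,110:257],(400,272),interpolation=cv2.INTER_CUBIC)]))
```

```text
[0.48473746 0.05514549 0.06103979] 0.06170170570277142 [0.39634464 0.06793266 0.64987228]
cover w (array([0.4833, 0.0563]), np.float64(0.0765))
cover s (array([0.4833, 0.0563]), np.float64(0.0806))
cap (array([ 0.4547, -0.119 ]), np.float64(0.0622))
```

View pics/w8.png

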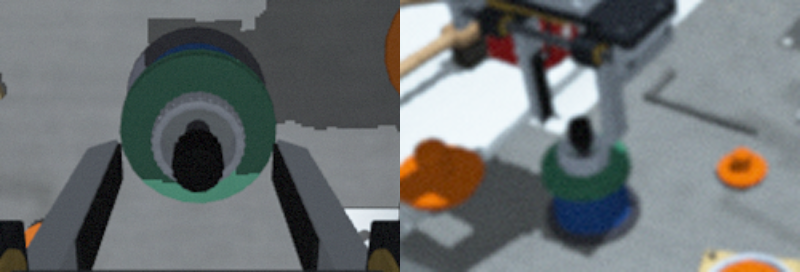

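The last picture shows the double lid seated level on the pot with the fingers open around it; the cover measures (0.4833, 0.0563). I'll go down around the collar, feeling for the cover's flat top.

>>> {"fn": "carry_out", "kwargs": {
  "increments": [0.062, 0.001, 0.001, 0.006, 0, 0, 0, 0.062, 0, 0, 0.006, 0, 0, 0, 0.062, 0, 0, 0.005, 0, 0, 0, 0.062, 0, 0, 0.003, 0, 0, 0, 0.062, 0, 0, 0, 0, 0, 0]
}}

```text
clock: 21.85
position: [0.4832, 0.0562, 0.0403]
orientation: [0.0, -3.14, -0.0]
contact_force: [0.2, -0.4, 0.0]
width: 0.0621
gripper_force: 0.0
```

>>> {"fn": "carry_out", "kwargs": {
  "increments": [0.062, 0, 0, 0.001, 0, 0, 0, 0.062, 0, 0, 0.001, 0, 0, 0, 0.062, 0, 0, 0, 0, 0, 0, 0.062, 0, 0, 0, 0, 0, 0, 0.062, 0, 0, 0, 0, 0, 0]
}}

```text
clock: 22.35
position: [0.4839, 0.0561, 0.0392]
orientation: [-0.0, 3.141, -0.0]
contact_force: [0.8, 0.2, 0.0]
width: 0.062
gripper_force: 0.0
```

Run:
```python
from h import *
# fingertip height: lowest grey finger pixels in wrist view beside the cover, on the pads' front plane
w=grab('wrist'); o=ctrl.get_obs(); p=np.array(o['position']); print(p,o['contact_force'])
g=cv2.cvtColor(w['image'],cv2.COLOR_BGR2GRAY)
for dz in (0,.015,.02,.025,.03,.035):
    print(dz,[np.round(proj(w,p+[-.008,y,dz]),1) for y in (-.031,.031)])
for u in range(185,206,4): print(u,g[205:250:2,u])
```

```text
[0.48383709 0.05614174 0.03916007] [ 0.6424467  -0.42997993  0.58233586]
0 [array([211.6, 202.1]), array([292.6, 202.2])]
0.015 [array([208.8, 208.6]), array([295.3, 208.7])]
0.02 [array([207.7, 211. ]), array([296.3, 211.1])]
0.025 [array([206.6, 213.5]), array([297.3, 213.6])]
0.03 [array([205.5, 216.2]), array([298.4, 216.3])]
0.035 [array([204.3, 218.9]), array([299.6, 219. ])]
185 [141 141 141 137 141 140 136 137 141  89  91  92  92  91  90  92  88  96
  91  92  94  90  94]
189 [139 144 142 140 140 139 135 137 105  92  90  91  92  93  90  90  92  95
  86  95  95  90  84]
193 [141 141 140 145 143 137 138 129  93  93  88  92  92  93  91  89  93  93
  70  41  23  14  18]
197 [141 147 145 144 143 143 142  90  94  94  92  93  91  85  53  40  11  10
   8  22   3   8  17]
201 [100  79  60  61  61  62  82  95  92  69  47  18  15  11   7  11  17  14
  16  22  30  16  10]
205 [ 65  64  55  60  59  62  57  46  18  25  22  14   9  13   5   9  12  18
  23   9  33 108 140]
```

The fingertip corner at about (204, 217) puts the tips 31 mm above the TCP, at z≈0.070, with the cover top at 0.063. I'll go down 4 mm more and close softly.

>>> {"fn": "carry_out", "kwargs": {
  "increments": [0.062, 0, 0, 0.0015, 0, 0, 0, 0.062, 0, 0, 0.0015, 0, 0, 0, 0.062, 0, 0, 0.001, 0, 0, 0, 0.062, 0, 0, 0, 0, 0, 0, 0.062, 0, 0, 0, 0, 0, 0]
}}

```text
clock: 22.9
position: [0.4837, 0.0561, 0.035]
orientation: [0.0, -3.141, -0.0]
contact_force: [0.8, 0.4, -0.2]
width: 0.0621
gripper_force: 0.0
```

>>> {"fn": "carry_out", "kwargs": {
  "increments": [0.03, 0, 0, 0, 0, 0, 0, 0.03, 0, 0, 0, 0, 0, 0, 0.03, 0, 0, 0, 0, 0, 0, 0.03, 0, 0, 0, 0, 0, 0, 0.03, 0, 0, 0, 0, 0, 0],
  "force": 6
}}

```text
clock: 23.4
position: [0.4838, 0.0562, 0.0351]
orientation: [-0.0, 3.141, -0.0]
contact_force: [-0.3, -0.4, 0.3]
width: 0.0413
gripper_force: 6.0
```

>>> {"fn": "carry_out", "kwargs": {
  "increments": [0.03, 0, 0, 0, 0, 0, 0, 0.03, 0, 0, 0, 0, 0, 0, 0.03, 0, 0, 0, 0, 0, 0, 0.03, 0, 0, 0, 0, 0, 0, 0.03, 0, 0, 0, 0, 0, 0],
  "force": 15
}}

```text
clock: 23.9
position: [0.4838, 0.0561, 0.0351]
orientation: [-0.0, 3.141, -0.0]
contact_force: [0.1, -0.5, 1.4]
width: 0.0405
gripper_force: 15.0
```

The collar is held at 41 mm. Lifting slowly first.

>>> {"fn": "carry_out", "kwargs": {
  "increments": [0.03, 0, 0, -0.001, 0, 0, 0, 0.03, 0, 0, -0.002, 0, 0, 0, 0.03, 0, 0, -0.003, 0, 0, 0, 0.03, 0, 0, -0.003, 0, 0, 0, 0.03, 0, 0, 0, 0, 0, 0]
}}

```text
clock: 24.4
position: [0.4842, 0.0561, 0.0447]
orientation: [-0.0, 3.14, -0.0]
contact_force: [0.9, -0.2, -1.1]
width: 0.0406
gripper_force: 15.0
```

Run:
```python
from h import *
for i in range(3): w=grab('wrist')
s=grab('scene');o=ctrl.get_obs(); print(o['position'],o['contact_force'],o['width'],o['gripper_force'])
u,v=map(int,proj(w,[.484,.0553,.07])); c=cv2.convexHull(blob(w,(55,60,25),(95,255,255),(u-100,v-100,u+100,v+100)))
for z in (.062,.071): print('cover w',circ(w,c,z))
```

```text
[0.48360639 0.05617678 0.04395295] [-0.67788696  0.98259332 -1.21265314] 0.0411296577102934 14.999822789104655
cover w (array([0.4844, 0.0568]), np.float64(0.0769))
cover w (array([0.4808, 0.0568]), np.float64(0.0733))
```

Run:
```python
from h import *
F=[]
for i in range(8): s=grab('scene' if i%2 else 'wrist'); F.append(ctrl.get_obs()['contact_force'])
print(np.mean(F,0),np.std(F,0))
s=grab('scene'); m=cv2.inRange(cv2.cvtColor(s['image'],cv2.COLOR_BGR2HSV),(55,60,25),(95,255,255))[165:230,150:210]
b=cv2.inRange(cv2.cvtColor(s['image'],cv2.COLOR_BGR2HSV),(105,90,15),(130,255,255))[165:230,150:210]
for n,k in (('green',m),('blue',b)): ys,xs=np.nonzero(k); print(n,xs.min()+150,xs.max()+150,ys.min()+165,ys.max()+165)
for z in (.05,.059): print(z,[np.round(proj(s,[.4837-.038*.896,.0558-.038*.444,z]),1), np.round(proj(s,[.4837-.038*np.cos(.46),.0558-.038*np.sin(.46),z]),1)])
```

```text
[-0.28176598 -0.09977782 -0.87429855] [0.39252988 0.30497959 0.51382606]
green 161 193 174 210
blue 166 195 165 226
0.05 [array([175.6, 214.7]), array([175.6, 214.7])]
0.059 [array([175. , 211.8]), array([175. , 211.8])]
```

The load is 0.87 N, which is the cover alone, and its lower edge has risen in the scene view. Lifting to about 5 cm clear.

>>> {"fn": "carry_out", "kwargs": {
  "increments": [0.03, 0, 0, -0.005, 0, 0, 0, 0.03, 0, 0, -0.01, 0, 0, 0, 0.03, 0, 0, -0.012, 0, 0, 0, 0.03, 0, 0, -0.012, 0, 0, 0, 0.03, 0, 0, -0.012, 0, 0, 0]
}}

```text
clock: 25.55
position: [0.4842, 0.0561, 0.0967]
orientation: [-0.0, 3.14, -0.0]
contact_force: [0.4, 0.1, -1.5]
width: 0.041
gripper_force: 15.0
```

>>> {"fn": "carry_out", "kwargs": {
  "increments": [0.03, 0, 0, -0.012, 0, 0, 0, 0.03, 0, 0, -0.012, 0, 0, 0, 0.03, 0, 0, -0.012, 0, 0, 0, 0.03, 0, 0, -0.007, 0, 0, 0, 0.03, 0, 0, -0.003, 0, 0, 0]
}}

```text
clock: 26.05
position: [0.4842, 0.0561, 0.1421]
orientation: [-0.0, 3.14, -0.0]
contact_force: [-0.1, 0.2, -0.1]
width: 0.0409
gripper_force: 15.0
```

>>> {"fn": "carry_out", "kwargs": {
  "increments": [0.03, 0, 0, 0, 0, 0, 0, 0.03, 0, 0, 0, 0, 0, 0, 0.03, 0, 0, 0, 0, 0, 0, 0.03, 0, 0, 0, 0, 0, 0, 0.03, 0, 0, 0, 0, 0, 0]
}}

```text
clock: 26.55
position: [0.4836, 0.0562, 0.1407]
orientation: [0.0, -3.141, -0.0]
contact_force: [0.4, -0.4, -0.8]
width: 0.0406
gripper_force: 15.0
```

Run:
```python
from h import *
for i in range(4): s=grab('scene')
w=grab('wrist'); t=grab('top'); o=ctrl.get_obs(); print(o['position'],o['contact_force'],o['width'],o['gripper_force'],o['qvel'])
c=cv2.convexHull(blob(s,(55,60,25),(95,255,255),(140,110,220,220))); print('cover s',circ(s,c,.163))
print('knob s',proj(s,[.4837,.0558,.095])); k=blob(s,(0,0,0),(180,255,50),(165,170,192,205)); print(k[:,0].min(0),k[:,0].max(0))
b=s['image'][170:235,150:210]; hsv=cv2.cvtColor(b,cv2.COLOR_BGR2HSV)
ys,xs=np.nonzero(cv2.inRange(hsv,(105,90,15),(130,255,255))); print('blue',xs.min()+150,xs.max()+150,ys.min()+170,ys.max()+170)
print('flange top px',proj(s,[.4837,.0558,.060]), [b[r,27].tolist() for r in range(8,45,3)])
print('cap',circ(t,cv2.convexHull(blob(t,(2,110,40),(22,255,255),(254,224,294,264))),.0175))
```

```text
[0.48375322 0.05617243 0.14106824] [-0.23704766 -0.41372144 -0.74395058] 0.04064417852814193 14.99988517491147 [ 5.08286575e-04 -1.50702498e-03 -8.94625262e-04  4.94210684e-04
 -7.64245976e-05  1.94863772e-03]
cover s (array([0.4846, 0.0568]), np.float64(0.0781))
knob s (np.float64(175.64235460595617), np.float64(188.8778571941672))
[172 184] [179 199]
blue 165 195 203 226
flange top px (np.float64(177.65458204833624), np.float64(200.30890811498114)) [[248, 245, 237], [207, 200, 184], [22, 19, 21], [13, 9, 12], [10, 9, 10], [23, 18, 19], [36, 29, 29], [40, 38, 32], [91, 85, 75], [94, 90, 79], [95, 89, 79], [91, 56, 34], [87, 43, 20]]
cap (array([ 0.4546, -0.1189]), np.float64(0.0623))
```

The cover is held level at 15 N, at about z = 0.156 over the pot. The knob and steel flange sit on the pot where they should, and the cap lies in the ring. Handing in.

```bash
python3 -c "
from workcell import ctrl
print(ctrl.close_job())"
```

```text
the job is handed in; nothing more can be done
None
```

The job is handed in, with no verdict returned: the dust cap is flat in the holder's ring, the inner lid is seated on the pot, and the gripper holds the green cover level and still above it, about 5 cm clear of the knob.

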